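# Select step four on the bulb tester and hold the test button

### The job

Set the bulb tester for the bulb in its socket: with a fingertip against the side of the black pointer handle, push the selector round clockwise, click by click, to the fourth step after the red off mark (the one dabbed with blue paint), without gripping the handle. Only then press the green test button right down with a fingertip and keep holding it down: finish while holding it. Leave the bulb untouched and the collar, shade and cup where they stand.

Things in the scene. Friction and masses are not known exactly. Their poses are not given: they have to be found in the camera images.
- tester: teal sheet-steel bulb tester with a grey top panel, screwed to the bench, 160 mm (its x) by 330 mm (its y), panel 60 mm above the bench. Origin at the centre of its underside; its x axis points away from the robot at yaw 0, y to the robot's left, z up. On the panel: the selector at (-5, -30) mm, the green test button at (-5, -130) mm, a white holder with a bulb at (38, 128) mm, an empty white holder 22 mm high at (-42, 122) mm, a fuse cap 8 mm high at (55, 55) mm.
- selector_axis (a point): point on the selector's axis of rotation (vertical) at panel height, 60 mm above the bench; it does not move. A flat 90 mm aluminium legend plate, 2 mm thick, surrounds it and carries seven marks 45 degrees apart at 40 mm radius: red (off), then clockwise from above black, black, black, blue paint dab (step four), black, black. In the tester's frame the red mark lies in the direction (-1, 1), step four in the direction (1, -1).
- selector_tip (a point): top edge of the pointing end of the selector's handle, on its centre line, 34 mm from the axis and 30 mm above the panel; turns with the handle. The black handle is an upright bar 13 mm wide and 20 mm high (from 10 to 30 mm above the panel) with a white line to its pointing end; it reaches 34 mm from the axis at the pointing end and 20 mm at the other. Under it is a round skirt of 21 mm radius whose top is 10 mm above the panel.
- selector (a joint): angle of the selector (rad), 0 at the red off mark, growing clockwise seen from above; sprung detents at every 0.785 rad (steps 0 to 6, stops just past 0 and 6); step four is 3.142. It clicks over a crest half-way between steps, then springs by itself into the next step; a push of about 3 to 6 N square against the side of the bar near its pointing end turns it.
- test_button (a joint): travel of the test button (m): 0 up, 0.006 fully down; spring return, about 5 N when fully down
- test_button_top (a point): centre of the top face of the green test button, 30 mm across, 22 mm above the panel when up, 16 mm when fully down, in a black housing 46 mm across and 12 mm high; pressed straight down
- bulb: clear golf-ball bulb, 45 mm across, standing in its holder on the tester; glass 53 mm high. Origin at the foot of its glass, 78 mm above the bench; top 131 mm above the bench. Not to be touched.
- collar: loose brass lamp collar, 60 mm across at its flange, 34 mm high, origin at the centre of its underside; stays where it stands
- shade: loose amber mosaic glass shade, 124 mm across, 108 mm high, origin at the centre of its underside; stays where it stands
- cup: loose riveted copper hanging cup, 84 mm across the rim (100 mm over its lugs), 62 mm high, origin at the centre of its underside; stays where it stands

How it is judged:
By the outcome, as a careful person would: the job done as asked, in the order asked, and still so for the second after the job is handed in, while the arm keeps its last pose, push and grip.
It also fails if it takes over 54 s, if anything falls off the work surface, if the arm or the gripper's body presses on something with over 40 N, if the wrist force passes 120 N, or if a joint passes its speed limit or range.

### The arm

A 7-joint arm with a two-finger parallel gripper is mounted at the origin on the work surface. World frame = base frame: x ahead of the robot, y to its left, z up, the work surface at z = 0. Lengths are in m, angles in rad, forces in N, time in s.
With the tool pointing down it reaches from about 0.35 to 0.9 m from the base axis. Payload 8.1 kg.
Tool frame: the origin (TCP) lies at the very end of the fingers, on their centre line; the grasp point (between the pads) lies robot.tcp_to_grasp behind it (robot.tcp_to_grasp is the distance from the TCP to the grasp point, in m); z points along the fingers, y is the line along which they close (so a half turn about z gives the same grasp; the last joint's range is limited). The gripper opens to 92 mm and grips with 3 to 60 N. Pads are 19 mm wide; open, the fingers measure 130 mm over their backs; the gripper's body (75 mm by 190 mm) begins 47 mm behind the grasp point.
Start: joints at [-0.103, 0.434, 0.025, 1.573, -0.012, 1.134, -0.075], TCP at [0.625, -0, 0.227] pointing down, gripper open.
Joint ranges: [-2.62, 2.62], [-0.44, 2.09], [-1.27, 1.32], [0.08, 2.57], [-1.32, 4.46], [0.12, 2], [-2.74, 2.74]. Speed limits (rad/s): [2.22, 2.22, 3.01, 3.01, 3.14, 3.14, 3.14].

### API

Orientations are given as a unit quaternion [w, x, y, z].
In Python, from rig import robot gives the robot as it stands. The module is installed in compiled form; this text tells all that it offers.
- The arm moves only by the tool drive_tool, never from a script. Its argument "moves" is a list that holds one entry, the list of rows, each a list of 7 numbers: the turn, a rotation vector about the tool's x, y, z in degrees, then the shift along the tool's x, y, z in mm, then the finger opening in mm, from 0 to 91.8. A call has 1 to 10 rows; each row is the pose to reach, as a shift and turn from the pose commanded when the call began, along the tool's axes at that moment; what a row does not reach only later rows make up. A row lasts 1/12 s, in which the tool goes at most 41.7 mm and 7.16 degrees, less where a joint would pass 70% of its speed; a pose out of reach is approached as far as the arm can. A call with a gripper value outside its range is refused whole. The fingers move at their own pace and stop on an object; "force" is the grip in N (left out, the last holds). Time passes only in rows, so rows that repeat a pose let the fingers close. It gives the time, the measured TCP pose, the force, the opening and the grip force at its end, in the units of the state.
- robot.get_obs(): the state, without advancing time (a new reading comes with each control period).
- robot.grab_frame(name): name is "scene" or "side" or "wrist"; returns a dict with "pixels" (480x640x3 uint8, blue, green, red), "mtx" (3x3 intrinsics, pixels), "pose" (4x4, takes a point from camera to world coordinates); the wrist camera has in their place "hand_eye" (4x4, takes a point from camera to tool coordinates, whose origin is the TCP and whose axes are the flange's). Camera axes: x right, y up, looking along -z (the intrinsics and any distortion apply to the point x, -y, -z); pixel columns grow to the right and rows downward; lengths in m; the calibration is good to about 2 mm. The wrist camera is an equidistant fisheye: a pixel r from the principal point sees the ray r / f radians off the axis. A picture is of the moment at which its call begins: read the wrist's pose just before it. There is no depth.
- robot.hand_in(): hands the job in; it is judged then, once.
The state is a dict: "time": time; "qpos": joint angles; "joint_vel": joint speeds; "joint_torque": joint torques, N m; "eef_pos": TCP position; "tcp_rot": TCP orientation; "contact_force": force on the tool from outside, world axes, zero at the start; "wrist_torque": the same for the moment, N m; "grip_width": opening from 0.0 (shut) to 1.0 (fully open); "grip_force": force on a finger pad.
Only numpy, scipy, OpenCV 4.12 (cv2) and the standard library are available. Lean on these libraries where they do the work, as an engineer would, in place of code of your own. Each camera call takes 0.05 s, during which the arm holds its last target. There are 200 camera calls.

## Working session

There is one attempt and no reset: what is moved stays moved. The work goes in short steps, Python scripts to look and compute and a tool call to move; the robot and the scene stay as the last step left them, time stands still between calls to the robot, and variables do not carry over. Pictures are saved under pics/ and viewed, at most 10 in all, crops included, and the job is handed in when it is done.

Besides the shell and the picture viewer there is one more tool, called as a command line: name --argument value ..., lists and objects as JSON in quotes. drive_tool: Moves the arm, as the interface text tells. Its arguments: {"type":"object","properties":{"moves":{"type":"array","items":{"type":"array","items":{"type":"array","items":{"type":"number"}}}},"force":{"type":"number"}},"required":["moves"]}

```bash
mkdir -p pics; cat > h.py <<'E'
import numpy as np, cv2
from rig import robot
def ray(f,u,v):
    K=f["mtx"];P=np.array(f["pose"]);d=np.array([(u-K[0][2])/K[0][0],-(v-K[1][2])/K[1][1],-1.0])
    return P[:3,3],P[:3,:3]@d
def onz(f,u,v,z):
    o,d=ray(f,u,v);return o+d*(z-o[2])/d[2]
E
python3 - <<'E'
from h import *
o=robot.get_obs();print(o["eef_pos"],o["tcp_rot"],o["grip_width"],o["time"],robot.tcp_to_grasp)
for n in("scene","side"):
    f=robot.grab_frame(n);cv2.imwrite(f"pics/{n}0.png",f["pixels"]);print(n,np.round(f["pose"],3).tolist(),np.round(f["mtx"],1).tolist(),[k for k in f])
E
```

```text
[ 6.24493636e-01 -8.39933612e-05  2.25941225e-01] [-4.93126943e-04  7.07151756e-01  7.07061369e-01 -6.10404899e-04] 0.9982150187091657 0.0 0.0188
scene [[0.781, -0.497, 0.378, 0.953], [0.624, 0.616, -0.481, -0.334], [0.006, 0.612, 0.791, 0.75], [0.0, 0.0, 0.0, 1.0]] [[469.1, 0.0, 316.6], [0.0, 469.1, 239.4], [0.0, 0.0, 1.0]] ['pixels', 'mtx', 'pose']
side [[-0.783, 0.373, -0.498, 0.067], [-0.622, -0.463, 0.631, 0.784], [0.005, 0.804, 0.595, 0.764], [0.0, 0.0, 0.0, 1.0]] [[498.9, 0.0, 312.9], [0.0, 498.9, 232.8], [0.0, 0.0, 1.0]] ['pixels', 'mtx', 'pose']
```

View pics/scene0.png

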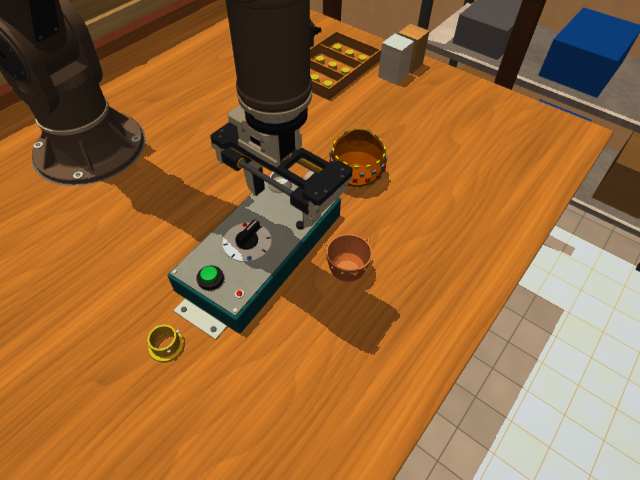

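View pics/side0.png

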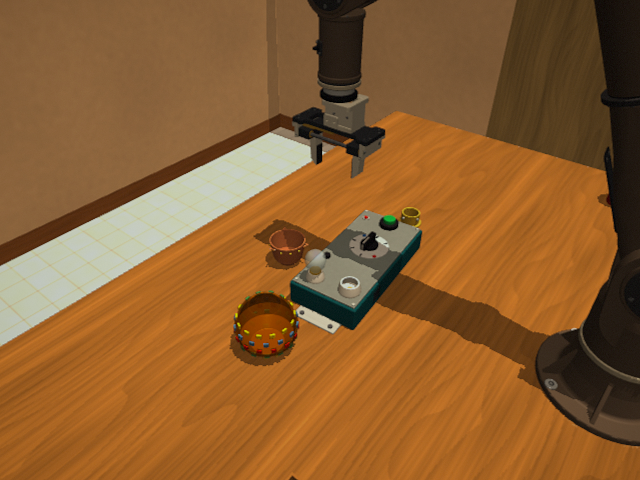

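```bash
python3 - <<'E'
from h import *
C={}
for n in("scene","side"):
    f=robot.grab_frame(n);p=f["pixels"];hsv=cv2.cvtColor(p,cv2.COLOR_BGR2HSV)
    m=cv2.inRange(hsv,(50,150,80),(72,255,255))
    k,l,s,c=cv2.connectedComponentsWithStats(m);i=1+s[1:,4].argmax();print(n,s[i],c[i],onz(f,*c[i],.080))
    u,v=(246,240) if n=="scene" else (371,244)
    cr=cv2.resize(p[v-38:v+37,u-50:u+50],None,fx=8,fy=8,interpolation=cv2.INTER_CUBIC)[:600,:800]
    C[n]=cr
cv2.imwrite("pics/c.png",cv2.resize(np.vstack([C["scene"],C["side"]]),(400*1,600)))
cv2.imwrite("pics/c1.png",C["scene"])
cv2.imwrite("pics/c2.png",C["side"])
E
```

```text
scene [200 266  17  15 196] [208.20918367 272.82653061] [ 0.5341075 -0.0991233  0.08     ]
side [383 215  13   8  71] [389.29577465 218.63380282] [ 0.53293057 -0.10135965  0.08      ]
```

View pics/c1.png

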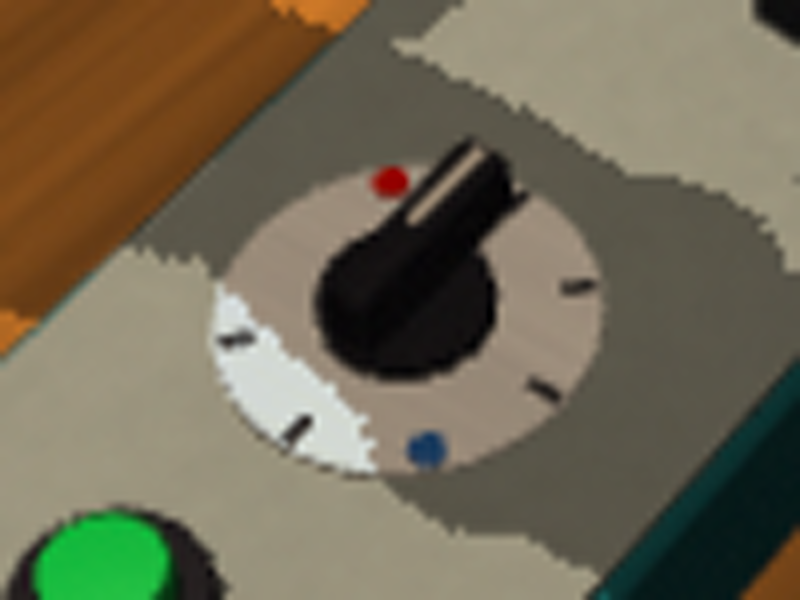

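View pics/c2.png

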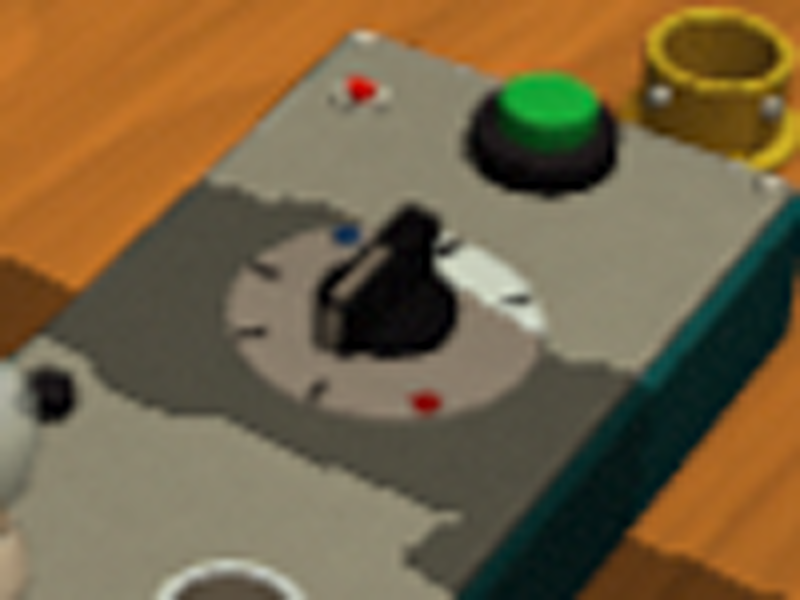

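```bash
python3 - <<'E'
from h import *
for n,(ox,oy),r,b,t in(("scene",(196,202),(390,182),(427,450),(491,160)),("side",(321,206),(427,403),(347,235),(326,335))):
    f=robot.grab_frame(n)
    g=lambda p,z:onz(f,ox+p[0]/8-.5+.06,oy+p[1]/8-.5+.06,z)[:2]
    R=g(r,.062);B=g(b,.062);ax=(R+B)/2;d=B-R;T=g(t,.090)
    print(n,R,B,"axis",ax,"len",np.hypot(*d),"blue ang",np.degrees(np.arctan2(d[1],d[0])),"tip",T-ax,np.degrees(np.arctan2(*(T-ax)[::-1])))
E
```

```text
scene [0.49516254 0.02648849] [ 0.55600369 -0.02461762] axis [0.52558311 0.00093544] len 0.07945742014033595 blue ang -40.03000708527033 tip [0.00161182 0.03009193] 86.93399077989444
side [0.49537114 0.02182472] [ 0.556396   -0.02944946] axis [ 0.52588357 -0.00381237] len 0.0797061794107552 blue ang -40.03758157816281 tip [-0.01002916  0.04853887] 101.67423812421346
```

drive_tool --moves '[[[0, 0, -2, 5, -35, 0, 0], [0, 0, -5, 10, -70, 0, 0], [0, 0, -5, 16, -105, 20, 0], [0, 0, -5, 21, -141, 50, 0], [0, 0, -5, 21, -141, 80, 0], [0, 0, -5, 21, -141, 110, 0], [0, 0, -5, 21, -141, 125, 0], [0, 0, -5, 21, -141, 125, 0], [0, 0, -5, 21, -141, 125, 0], [0, 0, -5, 21, -141, 125, 0]]]' --force 20

```text
time: 1.13
eef_pos: [0.485, 0.0211, 0.1028]
tcp_rot: [0.0, 0.676, 0.737, 0.001]
contact_force: [0.7, -0.1, -0.1]
grip_width: 0.328
grip_force: 0.0
```

```bash
python3 - <<'E'
from h import *
o=robot.get_obs();print(o["eef_pos"],o["tcp_rot"],o["grip_width"],o["time"],o["qpos"])
I=[]
for n,(u,v) in(("scene",(246,235)),("side",(371,235))):
    f=robot.grab_frame(n);I.append(cv2.resize(f["pixels"][v-50:v+50,u-65:u+65],None,fx=6,fy=6)[:,:]) 
    K=f["mtx"];P=np.linalg.inv(f["pose"]);c=P@np.r_[o["eef_pos"],1];print(n,K[0][2]-K[0][0]*c[0]/c[2],K[1][2]+K[1][1]*c[1]/c[2])
    cv2.imwrite(f"pics/{n}1.png",I[-1])
cv2.imwrite("pics/d.png",cv2.resize(np.hstack(I),(800,308)))
E
```

```text
[0.48496433 0.02107277 0.10277472] [4.95273098e-04 6.75665938e-01 7.37207540e-01 5.81251566e-04] 0.3280353784306261 1.1333 [-0.13036307  0.36441332 -0.02952622  2.05099299  0.0159495   0.72486818
 -0.08281485]
scene 235.64579596408123 209.20671691492777
side 379.62774316070386 243.07339701221724
```

View pics/d.png

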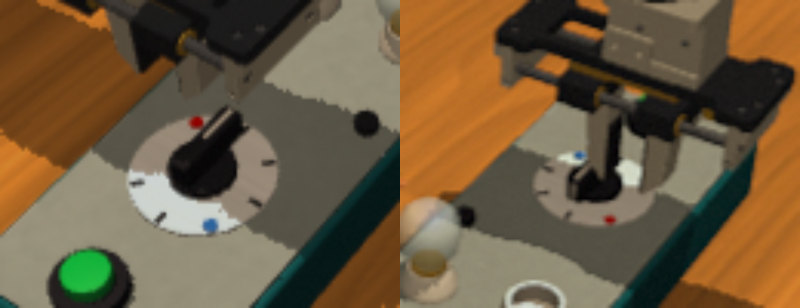

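drive_tool --moves '[[[0, 0, 0, 0, 0, 0, 0], [0, 0, 0, 0, 0, 0, 0], [0, 0, 0, 0, 0, 0, 0], [0, 0, 0, 0, 0, 0, 0], [0, 0, 0, 0, 0, 0, 0], [0, 0, 0, 0, 0, 5, 0], [0, 0, 0, 0, 0, 10, 0], [0, 0, 0, 0, 0, 15, 0], [0, 0, 0, 0, 0, 20, 0], [0, 0, 0, 0, 0, 24, 0]]]'

```text
time: 2.07
eef_pos: [0.4836, 0.0209, 0.0768]
tcp_rot: [-0.0, 0.676, 0.737, -0.0]
contact_force: [-0.4, -0.3, -0.2]
grip_width: 0.006
grip_force: 0.0
```

```bash
cat >> h.py <<'E'
def shot(name,extra=()):
    o=robot.get_obs();print(o["eef_pos"],o["tcp_rot"],o["grip_width"],o["time"],o["contact_force"],o["qpos"][-1])
    I=[]
    for n,(u,v) in(("scene",(246,235)),("side",(371,235))):
        f=robot.grab_frame(n);I.append(cv2.resize(f["pixels"][v-50:v+50,u-65:u+65],(400,308),interpolation=cv2.INTER_CUBIC))
    cv2.imwrite(f"pics/{name}.png",np.hstack(I))
E
python3 -c "
from h import *
shot('e')"
```

```text
[0.48364623 0.02094986 0.07683253] [-2.87772319e-04  6.75591946e-01  7.37275603e-01 -3.52410913e-04] 0.00592620347306878 2.0667 [-0.37137937 -0.31155035 -0.19429628] -0.08556149387190624
```

View pics/e.png

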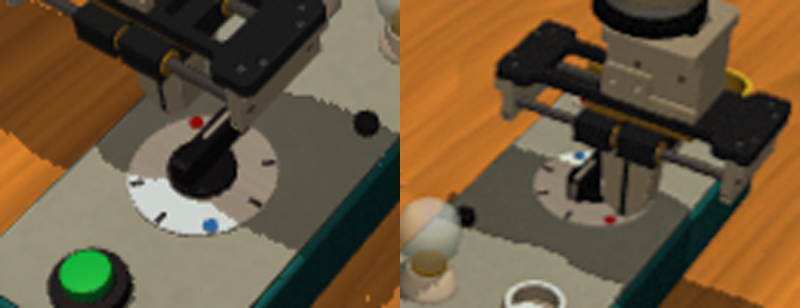

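```bash
cat >> h.py <<'E'
A=np.array([.5257,-.0015])
def rows(cur,seq):  # cur = (x,y,theta) commanded, seq of (theta,gap mm)
    a0=np.radians(90-cur[2]);X=np.array([np.sin(a0)*1,np.cos(a0)]);Y=np.array([np.cos(a0),-np.sin(a0)])
    for th,g in seq:
        t=np.radians(th);P=A+.026*np.array([np.cos(t),np.sin(t)])+(.0255+g/1000)*np.array([-np.sin(t),np.cos(t)])
        d=(P-np.array(cur[:2]))*1000;print([0,0,round(cur[2]-th,1),round(d@X),round(d@Y),0,0],np.round(P,4))
E
python3 -c "
from h import *
rows((.4836,.0209,95),[(95,10),(95,5),(95,0),(91,0),(87,0),(83,0),(79,0),(75,0),(71,0),(67,0)])"
```

```text
[0, 0, 0, 0, 4, 0, 0] [0.4881 0.0213]
[0, 0, 0, 0, 9, 0, 0] [0.4931 0.0217]
[0, 0, 0, 0, 14, 0, 0] [0.498  0.0222]
[0, 0, 4, 2, 16, 0, 0] [0.4998 0.0241]
[0, 0, 8, 3, 18, 0, 0] [0.5016 0.0258]
[0, 0, 12, 5, 20, 0, 0] [0.5036 0.0274]
[0, 0, 16, 6, 23, 0, 0] [0.5056 0.0289]
[0, 0, 20, 7, 25, 0, 0] [0.5078 0.0302]
[0, 0, 24, 8, 27, 0, 0] [0.5101 0.0314]
[0, 0, 28, 9, 30, 0, 0] [0.5124 0.0324]
```

drive_tool --moves '[[[0, 0, 0, 0, 4, 0, 0], [0, 0, 0, 0, 9, 0, 0], [0, 0, 0, 0, 14, 0, 0], [0, 0, 4, 2, 16, 0, 0], [0, 0, 8, 3, 18, 0, 0], [0, 0, 12, 5, 20, 0, 0], [0, 0, 16, 6, 23, 0, 0], [0, 0, 20, 7, 25, 0, 0], [0, 0, 24, 8, 27, 0, 0], [0, 0, 28, 9, 30, 0, 0]]]'

```text
time: 3.0
eef_pos: [0.5136, 0.0326, 0.078]
tcp_rot: [0.0, 0.835, 0.55, 0.0]
contact_force: [-0.5, 0.3, 0.4]
grip_width: 0.006
grip_force: 0.5
```

```bash
python3 -c "
from h import *
shot('f')
rows((.5124,.0324,67),[(67,0)]+[(t,0) for t in (63,58,53,48,43,38,33,28,23)])"
```

```text
[0.51357013 0.03261631 0.07798314] [6.07292598e-05 8.34860587e-01 5.50461435e-01 6.79319061e-05] 0.005946628770386982 3.0 [-0.52298028  0.28644226  0.44258912] -0.5032846087503379
[0, 0, 0, 0, 0, 0, 0] [0.5124 0.0324]
[0, 0, 4, 2, 2, 0, 0] [0.5148 0.0332]
[0, 0, 9, 4, 4, 0, 0] [0.5179 0.0341]
[0, 0, 14, 5, 7, 0, 0] [0.521  0.0346]
[0, 0, 19, 7, 10, 0, 0] [0.5241 0.0349]
[0, 0, 24, 8, 13, 0, 0] [0.5273 0.0349]
[0, 0, 29, 9, 16, 0, 0] [0.5305 0.0346]
[0, 0, 34, 10, 19, 0, 0] [0.5336 0.034 ]
[0, 0, 39, 10, 22, 0, 0] [0.5367 0.0332]
[0, 0, 44, 10, 25, 0, 0] [0.5397 0.0321]
```

View pics/f.png

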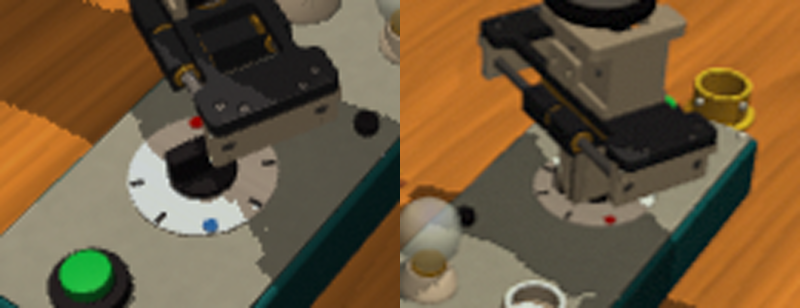

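drive_tool --moves '[[[0, 0, 4, 2, 2, 0, 0], [0, 0, 9, 4, 4, 0, 0], [0, 0, 14, 5, 7, 0, 0], [0, 0, 19, 7, 10, 0, 0], [0, 0, 24, 8, 13, 0, 0], [0, 0, 29, 9, 16, 0, 0], [0, 0, 34, 10, 19, 0, 0], [0, 0, 39, 10, 22, 0, 0], [0, 0, 44, 10, 25, 0, 0], [0, 0, 48, 10, 28, 0, 0]]]'

```text
time: 3.93
eef_pos: [0.5432, 0.0311, 0.0779]
tcp_rot: [-0.0, 0.986, 0.164, 0.0]
contact_force: [0.3, 0.7, 0.3]
grip_width: 0.007
grip_force: 0.0
```

```bash
python3 -c "
from h import *
shot('g')
rows((.542,.031,19),[(t,0) for t in (19,14,9,4,-1,-6,-11,-16,-20,-23,-26)])"
```

```text
[0.54322312 0.03109446 0.07788619] [-1.09477359e-04  9.86395587e-01  1.64388862e-01  1.88392420e-04] 0.00701674982754602 3.9333 [0.33746154 0.74751881 0.30177202] -1.1672343163157295
[0, 0, 0, 0, 0, 0, 0] [0.542  0.0311]
[0, 0, 5, 2, 2, 0, 0] [0.5448 0.0295]
[0, 0, 10, 4, 5, 0, 0] [0.5474 0.0278]
[0, 0, 15, 6, 8, 0, 0] [0.5499 0.0258]
[0, 0, 20, 7, 10, 0, 0] [0.5521 0.0235]
[0, 0, 25, 8, 13, 0, 0] [0.5542 0.0211]
[0, 0, 30, 9, 16, 0, 0] [0.5561 0.0186]
[0, 0, 35, 10, 19, 0, 0] [0.5577 0.0158]
[0, 0, 39, 10, 22, 0, 0] [0.5589 0.0136]
[0, 0, 42, 10, 24, 0, 0] [0.5596 0.0118]
[0, 0, 45, 10, 26, 0, 0] [0.5602 0.01  ]
```

View pics/g.png

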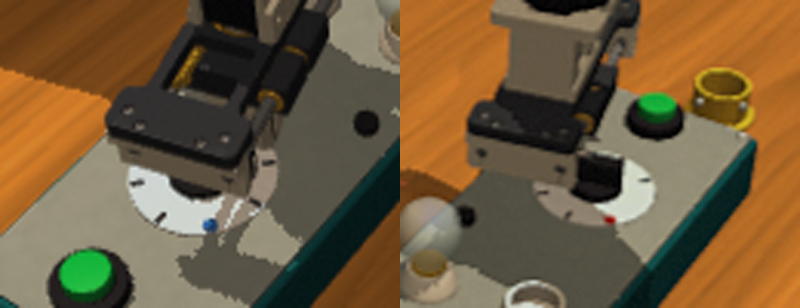

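drive_tool --moves '[[[0, 0, 5, 2, 2, 0, 0], [0, 0, 10, 4, 5, 0, 0], [0, 0, 15, 6, 8, 0, 0], [0, 0, 20, 7, 10, 0, 0], [0, 0, 25, 8, 13, 0, 0], [0, 0, 30, 9, 16, 0, 0], [0, 0, 35, 10, 19, 0, 0], [0, 0, 39, 10, 22, 0, 0], [0, 0, 42, 10, 24, 0, 0], [0, 0, 45, 10, 26, 0, 0]]]'

```text
time: 4.87
eef_pos: [0.5609, 0.0096, 0.0778]
tcp_rot: [-0.0, 0.975, -0.224, 0.0]
contact_force: [-0.6, -0.6, 0.4]
grip_width: 0.005
grip_force: 0.1
```

drive_tool --moves '[[[0, 0, 0, 0, -8, 0, 0], [0, 0, 0, 0, -16, 0, 0], [0, 0, 0, 0, -20, -20, 0], [0, 0, 0, 0, -20, -50, 0], [0, 0, 0, 0, -40, -70, 0], [0, 0, 0, 0, -70, -70, 0], [0, 0, 0, 0, -70, -70, 0]]]'

```text
time: 5.45
eef_pos: [0.5943, 0.0802, 0.1489]
tcp_rot: [-0.002, 0.976, -0.22, 0.001]
contact_force: [-0.5, 1.8, -0.7]
grip_width: 0.006
grip_force: 0.0
```

```bash
python3 -c "
from h import *
shot('i')"
```

```text
[0.59430519 0.08018119 0.14893621] [-0.0023533   0.9755976  -0.21954887  0.0014402 ] 0.005565517981163802 5.45 [-0.52259751  1.79775267 -0.70378071] -1.906678339513578
```

View pics/i.png

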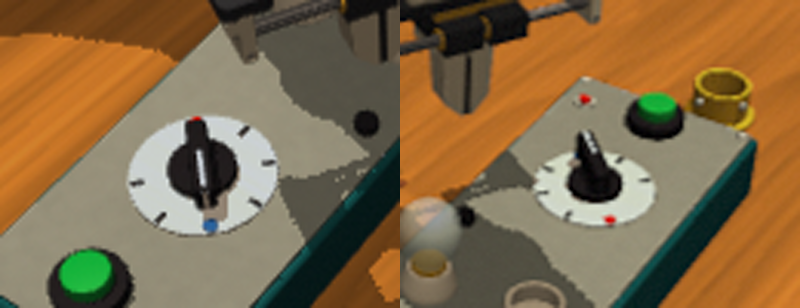

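drive_tool --moves '[[[0, 0, 0, 4, 30, 0, 0], [0, 0, 0, 8, 65, 0, 0], [0, 0, 0, 13, 100, 0, 0], [0, 0, 0, 18, 135, 0, 0], [0, 0, 0, 22, 165, 0, 0], [0, 0, 0, 25, 183, 0, 0], [0, 0, 0, 25, 189, 15, 0], [0, 0, 0, 25, 189, 35, 0], [0, 0, 0, 25, 189, 45, 0], [0, 0, 0, 25, 189, 45, 0]]]'

```text
time: 6.38
eef_pos: [0.5291, -0.1081, 0.1006]
tcp_rot: [0.0, 0.974, -0.225, -0.002]
contact_force: [0.5, 0.4, 0.7]
grip_width: 0.006
grip_force: 0.0
```

```bash
python3 -c "
from h import *
o=robot.get_obs();print(o['eef_pos'],o['tcp_rot'],o['contact_force'])"
```

```text
[ 0.52906385 -0.10811406  0.10055807] [ 3.11193791e-04  9.74464444e-01 -2.24530832e-01 -2.20349933e-03] [0.47085325 0.4162144  0.74636082]
```

drive_tool --moves '[[[0, 0, 0, 1, -5, 0, 0], [0, 0, 0, 1, -9, 0, 0], [0, 0, 0, 1, -9, 8, 0], [0, 0, 0, 1, -9, 14, 0], [0, 0, 0, 1, -9, 18, 0], [0, 0, 0, 1, -9, 20, 0], [0, 0, 0, 1, -9, 22, 0], [0, 0, 0, 1, -9, 24, 0], [0, 0, 0, 1, -9, 25, 0], [0, 0, 0, 1, -9, 25, 0]]]'

```text
time: 7.22
eef_pos: [0.5356, -0.1007, 0.0777]
tcp_rot: [-0.0, 0.974, -0.225, -0.0]
contact_force: [-2.7, 1.2, 4.1]
grip_width: 0.004
grip_force: 2.0
```

drive_tool --moves '[[[0, 0, 0, 0, 0, 1, 0], [0, 0, 0, 0, 0, 2, 0], [0, 0, 0, 0, 0, 3, 0], [0, 0, 0, 0, 0, 3, 0]]]'

```text
time: 7.55
eef_pos: [0.5359, -0.1008, 0.076]
tcp_rot: [-0.001, 0.974, -0.225, 0.0]
contact_force: [-8.9, 2.8, 21.3]
grip_width: 0.002
grip_force: 10.8
```

drive_tool --moves '[[[0, 0, 0, 0, 0, 0, 0], [0, 0, 0, 0, 0, 0, 0], [0, 0, 0, 0, 0, 0, 0], [0, 0, 0, 0, 0, 0, 0], [0, 0, 0, 0, 0, 0, 0], [0, 0, 0, 0, 0, 0, 0]]]'

```text
time: 8.05
eef_pos: [0.5359, -0.1008, 0.076]
tcp_rot: [-0.001, 0.974, -0.225, 0.0]
contact_force: [-6.9, 2.6, 20.7]
grip_width: 0.006
grip_force: 10.8
```

```bash
python3 -c "
from h import *
shot('j')"
```

```text
[ 0.53587339 -0.1007552   0.07601834] [-5.65681047e-04  9.74338376e-01 -2.25087442e-01  2.29125044e-04] 0.0061016033320497026 8.05 [-6.91809423  2.59794956 20.71173748] -1.5377981496837787
```

View pics/j.png

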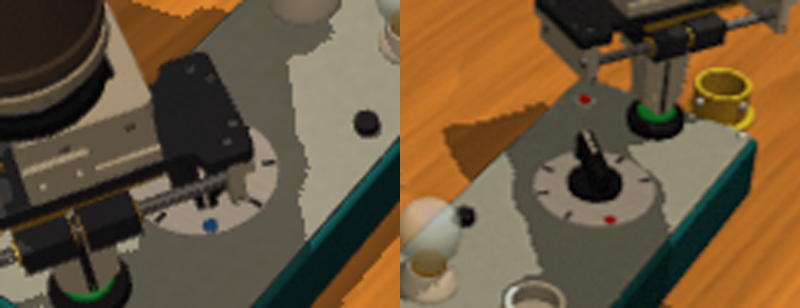

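The last picture shows the handle still pointing at the blue dab and the fingertips pressing on the green button. The tip is at z = 0.076 with about 21 N, so the button is at its stop.

```bash
python3 -c "
from rig import robot
print(robot.hand_in())"
```

```text
the job is handed in; nothing more can be done
None
```

The selector, which started at step one rather than off, was pushed clockwise three clicks to the blue step four without gripping; the green button was then pressed right down and held, and the job is handed in, result not reported.

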